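# Lock the medicine box by feel with its stub key

## Task

Lock the medicine box: take the stub key from the saucer, put it into the lock on the lid and, with light pressure, turn it gently back and forth until you feel it drop onto the hidden square. Push the key fully home before you throw the bolt, then turn it clockwise until the bolt is right out in its keeper. Never force the lock, and at the end draw the key out and stand it upright on the saucer again, leaving the cup, the tumbler and the jar where they are.

Things in the scene. Friction and masses are not known exactly. Their poses are not given: they have to be found in the camera images.
- key: Stub key, 63 mm tall, about 90 g. From below: steel tube, diameter 26, length 24 mm, open at the foot, with a square socket 13.5 mm wide all the way up; flange, diameter 34, 4 mm thick (underside at 24 mm); red bar grip 40 long, 12 thick, 28 to 63 mm above the foot. Origin: centre of the foot. z up the key, x along the bar, y across it; socket sides lie along x and y.
- key_grip (a point): Point on the key's axis 50 mm above its foot, in the middle of the red bar: pinch the bar here across its 12 mm (y), from above.
- saucer: White saucer, 130 mm across, 14 mm high, loose. Its flat middle, 70 mm across, lies 5 mm above the worktop. Origin: centre of its underside.
- med_box: White steel medicine box, 170 (x) by 190 mm, lid top 87 mm high, a white cross on a green disc on the lid. It stands firm. Origin: centre of its underside; x points to its back (hinges), -x to its front, where the steel keeper stands. The lock is a dark case 62 x 66 x 20 mm on the front of the lid.
- lock_mouth (a point): On the lock's upright axis, level with the rim of its brass collar (bore 30, outside 39 mm), 113 mm above the worktop; axes as the box. The key is fully home when its flange lies on this rim: its foot is then 24 mm below. Home, it stands by itself and may be let go and taken again. More than 50 N between key and lock, all contacts added, is forcing it.
- square_top (a point): On the lock's axis, 12 mm below the rim: shoulder of the 12.5 mm square (a round nose, 12.5 mm wide, rises 5 mm more and centres the key). Sprung: holds 2.4 N, gives 1.2 N/mm, solid after 6 mm (this point stays put). The square's angle is hidden: up to 0.7 rad either way of square to the box. A key within 0.08 rad of it (or a quarter turn off) slips over it and its push vanishes.
- bolt (a joint): Brass bolt, 15 mm wide, that slides from the front of the lock case under the keeper's bridge: 0 drawn back, 0.0095 m fully thrown; stays where left. The square drives it: 0.70 rad clockwise (from above) throws it fully, then it stops dead; anticlockwise it stops at once. Turning takes about 0.1 N m. The key has 0.08 rad of play either way on the square.
- lid (a joint): Hinged lid of the medicine box, which carries the lock: 0 shut (as it starts, held by its own weight), grows as it opens (rad).
- coffee_cup: White coffee cup, red-brown inside, 62 x 92 x 51 mm, standing on the worktop; a bystander. Origin: centre of its underside.
- tumbler_0: Clear glass tumbler, 62 mm across, 75 mm high; a bystander. Origin: centre of its underside.
- mustard_jar: Glass jar with a red lid, 62 mm across, 86 mm high; a bystander. Origin: centre of its underside.

How it is judged:
On the way, in this order (a step that is already met when the one before it is completed fails the run):
1. the key is fully home in the lock (flange on the collar) with the bolt still drawn back (z of key in the frame of lock_mouth below -0.022 m and horizontal distance between key and lock_mouth below 0.004 m and value of joint bolt below 0.0018 m), for 0.1 s.
2. the bolt is fully thrown with the key home (z of key in the frame of lock_mouth below -0.022 m and horizontal distance between key and lock_mouth below 0.004 m and value of joint bolt above 0.0085 m), for 0.1 s.
At the end, for the whole second after the job is handed in: The bolt is thrown (at least 8.5 of 9.5 mm), the lid is shut, and the key stands upright (within 0.12 rad) and still on the flat of the saucer, its axis within 32 mm of the saucer's centre (value of joint bolt above 0.0085 m and value of joint lid below 0.03 rad and horizontal distance between key and saucer below 0.032 m and height (world z) of key below 0.01 m and angle between key's own z axis and vertical below 0.12 rad and linear speed of key below 0.02 m/s); the robot touches nothing.
It fails at once if the lock is forced: more than 50 N between the key and the box or its lock (contact force between key and med_box above 50 N).
It fails at once if the bolt is driven (more than 1.8 mm out, not yet thrown) while the key is not fully home (not (z of key in the frame of lock_mouth below -0.022 m and horizontal distance between key and lock_mouth below 0.004 m) and value of joint bolt between 0.0018 and 0.0085 m).
It fails at once if the cup, the tumbler or the jar is disturbed (moved more than 30 mm) (distance of any of coffee_cup, tumbler_0, mustard_jar from where it was at the start of the episode above 0.03 m).
It also fails if it takes over 72 s, if anything falls off the work surface, if the arm or the gripper's body presses on something with over 40 N, if the wrist force passes 120 N, or if a joint passes its speed limit or range.

## Robot

A 7-joint arm with a two-finger parallel gripper is mounted at the origin on a cart in front of the work surface, level with it; the furniture and walls round the work are solid. World frame = base frame: x ahead of the robot, y to its left, z up, the work surface at z = 0. Lengths are in m, angles in rad, forces in N, time in s.
With the tool pointing down it reaches from about 0.4 to 0.875 m from the base axis. Payload 19.3 kg.
Tool frame: the origin (TCP) lies midway between the tips of the shut fingers; the grasp point (between the pads) lies 19 mm behind it; z points along the fingers, y is the line along which they close (so a half turn about z gives the same grasp; the last joint's range is limited). The gripper opens to 85 mm and grips with 20 to 120 N. Pads are 22 mm wide; open, the fingers measure 114 mm over their backs; the gripper's body (76 mm by 85 mm) begins 54 mm behind the grasp point. The pads swing forward as they close: fully open they stand 13 mm farther back than shut.
Start: joints at [1.177, 0.521, -0.036, 1.599, 0.021, 1.021, -0.113], TCP at [0.199, -0.593, 0.231] pointing down, gripper open.
Joint ranges: [-2.91, 2.91], [-0.3, 2.13], [-1.5, 1.42], [0.17, 2.43], [-1.26, 4.41], [0.16, 1.93], [-2.52, 2.52]. Speed limits (rad/s): [1.89, 1.89, 2.39, 2.39, 3.01, 3.01, 3.01].

## Interface

Orientations are given as [roll, pitch, yaw] about the fixed x, y, z axes, in that order (R = Rz(yaw) Ry(pitch) Rx(roll)).
In Python, from workcell import bot gives the robot as it stands.
- The arm moves only by the shell command python3 nudge.py 'ROWS' [FORCE]. ROWS is a JSON list of rows, 1 to 5 of them, each of 7 numbers: the finger opening in m, then dx, dy, dz in a scale on which 1.0 is 0.8 m, then a rotation vector rx, ry, rz in fractions of the full range, 1 being pi rad; each row is the pose to reach, as a shift and turn from the pose commanded when the command began, along the tool's axes at that moment; what a row does not reach only later rows make up. A row lasts 1/8 s, in which the tool goes at most 0.0625 m and 0.188 rad, less where a joint would pass 70% of its speed; a pose out of reach is approached as far as the arm can. The fingers move at their own pace and stop on an object; FORCE is the grip in N (left out, the last holds). Time passes only in rows, so rows that do not move let the fingers close. It prints the time, the measured TCP pose, the force, the opening and the grip force at its end. No shift or turn number may pass 1 either way. Input that does not fit is refused with a message, and nothing moves.
- bot.observe(): the state, without advancing time (a new reading comes with each control period).
- bot.grab_frame(name): name is "side" or "top" or "wrist"; returns the picture (384x512x3 uint8, blue, green, red); there is no depth.
- bot.calibration(name): a dict with "vfov" (degrees; the focal length in pixels is half the picture's height over the tangent of half this angle, whatever the lens; pixels are square), "cx", "cy" (the principal point, pixels), "eye" and "attitude" of the camera in the world. Camera axes: x right, y down, z forward; pixel columns grow to the right and rows downward; lengths in m; the calibration is good to about 2 mm. A picture is of the moment at which its call begins: read the wrist's pose just before it. calibration takes no time and is no camera call; for the wrist camera it gives the pose at the moment of the call.
- bot.job_done(): hands the job in; it is judged then, once.
The state is a dict: "clock": time; "qpos": joint angles; "qd": joint speeds; "joint_efforts": joint torques, N m; "position": TCP position; "tool_rot": TCP orientation; "force": force on the tool from outside, world axes, zero at the start; "moment": the same for the moment, N m; "grip_width": finger opening in m; "finger_force": force on a finger pad.
Only numpy, scipy, OpenCV 4.12 (cv2) and the standard library are available. Lean on these libraries where they do the work, as an engineer would, in place of code of your own. Each camera call takes 0.05 s, during which the arm holds its last target. There are 200 camera calls.

## Working session

There is one attempt and no reset: what is moved stays moved. The work goes in short steps, Python scripts to look and compute and a shell command to move; the robot and the scene stay as the last step left them, time stands still between calls to the robot, and variables do not carry over. Pictures are saved under pics/ and viewed, at most 10 in all, crops included, and the job is handed in when it is done.

```bash
ls; mkdir -p pics; python3 - <<'E'
from workcell import bot
import cv2
for n in("top","side"):
    f=bot.grab_frame(n); cv2.imwrite(f"pics/{n}0.png",f); print(n,bot.calibration(n))
print(bot.observe())
E
```

```text
nudge.py
pics
workcell.py
top {'vfov': 46.72947195775116, 'cx': 258.6358566119819, 'cy': 193.25689704211135, 'eye': array([0.56147353, 0.25743202, 0.968164  ]), 'attitude': array([-3.10493608, -0.00856051, -1.59051554])}
side {'vfov': 45.39385738677305, 'cx': 253.10737069953228, 'cy': 191.01523526573857, 'eye': array([0.45909455, 1.17506975, 0.57776273]), 'attitude': array([-2.03090323,  0.01104631, -2.98003918])}
{'clock': 0.1, 'qpos': array([ 1.17681489,  0.52195615, -0.03632629,  1.59993398,  0.02116634,
        1.02111915, -0.11279529]), 'qd': array([-0.00105764, -0.00101802,  0.001939  , -0.00029669, -0.00132172,
        0.00119468, -0.00121946]), 'joint_efforts': array([ 2.65820228e-03, -9.28478050e+01,  1.98310822e+00, -3.70529151e+01,
        1.81006745e-02,  5.36674968e-03,  4.43643023e-05]), 'position': array([ 0.19872582, -0.59224575,  0.23078831]), 'tool_rot': array([-3.14056037e+00,  4.46365763e-05,  3.23756297e-01]), 'force': array([-0.11115596, -0.06437919, -0.81086822]), 'moment': array([ 0.01422274,  0.00424634, -0.05236252]), 'finger_force': 0.0, 'grip_width': 0.08518128462829598}
```

View pics/top0.png

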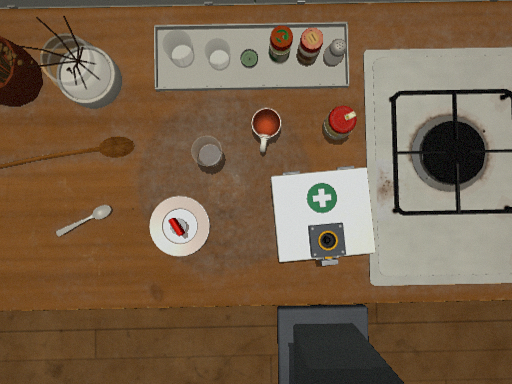

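View pics/side0.png

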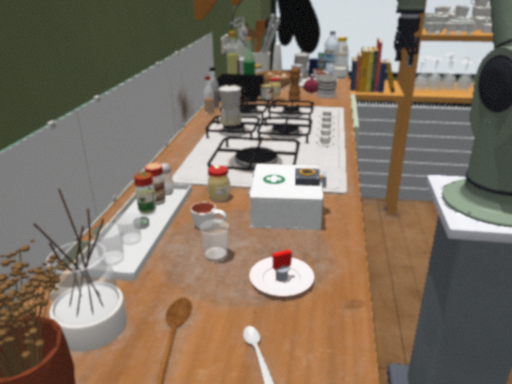

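The top view shows the saucer at about (180,226) with the red bar at (178,227), and the lock's collar at (327,240). The cup is at (266,125), the tumbler at (208,153) and the jar at (341,122). I'll measure these next.

```bash
cat > h.py <<'E'
import numpy as np, cv2
from scipy.spatial.transform import Rotation as R
from workcell import bot
def ray(c,u,v):
    f=192/np.tan(np.radians(c["vfov"]/2))
    d=np.array([(u-c["cx"])/f,(v-c["cy"])/f,1.])
    return R.from_euler("xyz",c["attitude"]).apply(d)
def at(c,u,v,z):
    d=ray(c,u,v); return (c["eye"]+d*(z-c["eye"][2])/d[2])[:2]
def blob(m,near=None):
    n,l,s,ce=cv2.connectedComponentsWithStats(m.astype(np.uint8))
    k=1+np.argmax(s[1:,4]); return (l==k).astype(np.uint8)
def rect(m):
    c=max(cv2.findContours(m,cv2.RETR_EXTERNAL,cv2.CHAIN_APPROX_NONE)[0],key=len); return c
def to(p,yaw):  # shift in tool axes & yaw turn from the measured pose
    o=bot.observe(); T=R.from_euler("xyz",o["tool_rot"])
    d=T.inv().apply(np.array(p)-o["position"])
    r=(T.inv()*R.from_euler("xyz",[np.pi,0,yaw])).as_rotvec()
    print("pos",o["position"].round(4),"rot",o["tool_rot"].round(4),"shift",d.round(4),"turn",r.round(4),"t",o["clock"])
E
python3 - <<'E'
from h import *
c=bot.calibration("top"); im=cv2.imread("pics/top0.png"); hsv=cv2.cvtColor(im,cv2.COLOR_BGR2HSV)
H,S,V=[hsv[...,i].astype(int) for i in range(3)]
def win(m,x0,x1,y0,y1):
    o=np.zeros_like(m); o[y0:y1,x0:x1]=m[y0:y1,x0:x1]; return blob(o)
def show(name,m,z):
    cn=rect(m); r=cv2.minAreaRect(cn); w=np.array([at(c,*p,z) for p in cv2.boxPoints(r)])
    e=w[1]-w[0]; f=w[2]-w[1]; L=e if np.hypot(*e)>np.hypot(*f) else f
    print(name,"px",np.round(r[0],1),"xy",w.mean(0).round(4),"sides",np.hypot(*e).round(4),np.hypot(*f).round(4),"yaw long",np.arctan2(L[1],L[0]).round(3),"area",m.sum())
show("saucer",win((S<70)&(V>110),145,215,190,262),.010)
show("red",win(((H<10)|(H>170))&(S>150)&(V>60),160,196,210,245),.068)
m=win((H>12)&(H<35)&(S>120)&(V>90),308,346,222,259); show("brass",m,.113)
m=win((S<60)&(V>120),265,380,165,266); show("lid",m,.087)
m=win((H>40)&(H<90)&(S>80),300,345,175,220); show("disc",m,.087)
cv2.imwrite("pics/z.png",np.hstack([cv2.resize(im[205:250,155:205],None,fx=8,fy=8),cv2.resize(im[218:263,302:352],None,fx=8,fy=8)]))
E
```

```text
saucer px [179.1 225.6] xy [0.5304 0.4208] sides 0.1299 0.1281 yaw long -0.176 area 2725
red px [176.2 226.3] xy [0.5308 0.4167] sides 0.0145 0.0387 yaw long -2.569 area 127
brass px [327.5 240. ] xy [0.5003 0.119 ] sides 0.0367 0.0366 yaw long -0.81 area 144
lid px [325. 215.] xy [0.5483 0.1184] sides 0.2153 0.1983 yaw long -1.59 area 7491
disc px [321.5 197. ] xy [0.5838 0.1246] sides 0.0577 0.0556 yaw long -1.59 area 460
```

View pics/z.png

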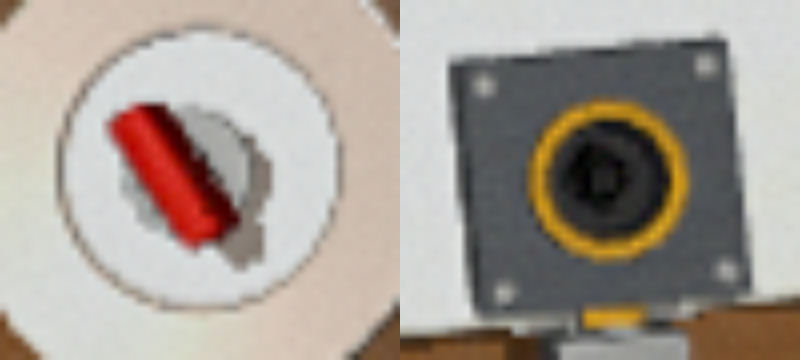

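The red bar's yaw is about 0.57 and the lock is at (0.500, 0.119). Next I move toward the key in an arc.

```bash
python3 -c "
from h import *
to([.55,-.25,.23],.57)"
```

```text
pos [ 0.1987 -0.5922  0.2308] rot [-3.1406  0.      0.3238] shift [ 0.4419 -0.2127  0.001 ] turn [-1.000e-03 -1.000e-04 -2.462e-01] t 0.1
```

The rows are not in the units I measure in: shifts go in shares of 0.8 m and turns go in shares of pi rad. I convert before sending: 0.275 m / 0.8 = 0.3438, 0.22 m / 0.8 = 0.275, -0.246 rad / 3.1416 = -0.0783.

```bash
R='' ; python3 nudge.py '[[0.06, 0.075, -0.0375, 0, 0, 0, -0.0159], [0.06, 0.1375, -0.0688, 0, 0, 0, -0.0318], [0.06, 0.2063, -0.1, 0, 0, 0, -0.0477], [0.06, 0.275, -0.1313, 0, 0, 0, -0.0637], [0.06, 0.3438, -0.1625, 0, 0, 0, -0.0783]]' 30
python3 nudge.py '[[0.06, 0.075, 0, 0, 0, 0, 0], [0.06, 0.15, 0, 0, 0, 0, 0], [0.06, 0.2, -0.0375, 0, 0, 0, 0], [0.06, 0.2375, -0.1, 0, 0, 0, 0], [0.06, 0.2375, -0.1, 0, 0, 0, 0]]'
python3 -c "
from h import *
print(bot.observe()['qpos'].round(3));to([.53,.417,.23],.57)"
```

```text
clock: 0.72
position: [0.4193, -0.3802, 0.2312]
tool_rot: [-3.141, 0.0, 0.571]
force: [-0.3, -0.5, 1.2]
grip_width: 0.0598
finger_force: 0.0
clock: 1.35
position: [0.5355, -0.2072, 0.2312]
tool_rot: [-3.14, -0.001, 0.576]
force: [0.5, -1.6, 0.5]
grip_width: 0.0598
finger_force: 0.0
[ 0.416  0.447 -0.205  1.729  0.105  0.977 -0.823]
pos [ 0.5355 -0.2072  0.2312] rot [-3.140e+00 -6.000e-04  5.758e-01] shift [ 0.3353 -0.5266  0.0023] turn [-0.0016 -0.0006  0.0058] t 1.35
```

Scaled: -0.26 m / 0.8 = -0.325, -0.208 m / 0.8 = -0.26.

```bash
python3 nudge.py '[[0.06, 0.0413, -0.065, 0, 0, 0, 0], [0.06, 0.0825, -0.13, 0, 0, 0, 0], [0.06, 0.125, -0.195, 0, 0, 0, 0], [0.06, 0.165, -0.26, 0, 0, 0, 0], [0.06, 0.2063, -0.325, 0, 0, 0, 0]]'
python3 nudge.py '[[0.06, 0.0413, -0.065, 0, 0, 0, 0], [0.06, 0.0825, -0.13, 0, 0, 0, 0], [0.06, 0.125, -0.195, 0, 0, 0, 0], [0.06, 0.165, -0.26, 0, 0, 0, 0], [0.06, 0.2125, -0.3338, 0, 0, 0, 0]]'
python3 nudge.py '[[0.06, 0, 0, 0, 0, 0, 0], [0.06, 0, 0, 0, 0, 0, 0]]'
python3 -c "
from h import *
print(bot.observe()['qpos'].round(3));to([.53,.417,.15],.57)
print(bot.calibration('wrist'))
cv2.imwrite('pics/w1.png',bot.grab_frame('wrist'))"
```

```text
clock: 1.98
position: [0.5336, 0.0972, 0.2313]
tool_rot: [3.141, 0.0, 0.569]
force: [1.0, 0.0, -0.5]
grip_width: 0.0603
finger_force: 0.0
clock: 2.6
position: [0.5331, 0.4061, 0.2311]
tool_rot: [3.141, 0.0, 0.569]
force: [1.0, 0.2, 0.8]
grip_width: 0.0602
finger_force: 0.0
clock: 2.85
position: [0.5331, 0.404, 0.2307]
tool_rot: [3.141, 0.001, 0.569]
force: [1.4, 0.4, -1.3]
grip_width: 0.0599
finger_force: 0.0
[-0.539  0.609 -0.317  1.46   0.202  1.105 -1.895]
pos [0.5331 0.404  0.2307] rot [3.1409e+00 9.0000e-04 5.6940e-01] shift [ 0.0044 -0.0127  0.0807] turn [ 0.0007  0.0009 -0.0006] t 2.85
{'vfov': 62.12039058822778, 'cx': 256.4319522553393, 'cy': 190.53756242509618, 'eye': array([0.59738947, 0.4446599 , 0.3731531 ]), 'attitude': array([ 2.84057724e+00, -1.44547685e-03, -1.00134185e+00])}
```

View pics/w1.png

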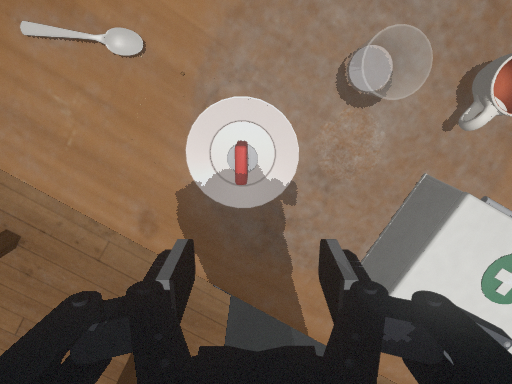

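The wrist view shows the red bar between (241,141) and (241,185), close to centred on the saucer at (242,152), with the fingers on either side. I'll refine the bar's position from this picture.

```bash
python3 - <<'E'
from h import *
im=cv2.imread("pics/w1.png"); c=bot.calibration("wrist")
h=cv2.cvtColor(im,cv2.COLOR_BGR2HSV); H,S,V=[h[...,i].astype(int) for i in range(3)]
m=((H<10)|(H>170))&(S>120); o=np.zeros_like(m); o[120:210,215:270]=m[120:210,215:270]
# brighter = top face
ys,xs=np.nonzero(o); print(V[ys,xs].min(),V[ys,xs].max())
for y in range(ys.min(),ys.max()+1): 
    q=xs[ys==y]; print(y,q.min(),q.max(),[int(v) for v in V[y,q]])
s=((S<45)&(V>120)); o2=np.zeros_like(s); o2[90:215,180:305]=s[90:215,180:305]
r=cv2.fitEllipse(rect(blob(o2|o))); print("saucer",r,at(c,*r[0],.012))
E
```

```text
124 213
146 236 245 [162, 175, 177, 174, 175, 177, 176, 177, 167, 155]
147 235 245 [157, 178, 187, 189, 192, 194, 192, 193, 192, 185, 172]
148 235 246 [169, 185, 195, 200, 202, 204, 206, 206, 208, 200, 182, 143]
149 235 245 [174, 186, 198, 201, 204, 206, 209, 210, 213, 201, 182]
150 235 246 [169, 186, 199, 201, 205, 205, 208, 209, 213, 201, 181, 147]
151 235 245 [171, 185, 197, 202, 203, 205, 208, 210, 213, 200, 180]
152 235 246 [169, 184, 199, 201, 203, 206, 209, 210, 211, 199, 179, 147]
153 235 246 [170, 186, 198, 201, 203, 207, 207, 209, 211, 199, 178, 146]
154 235 245 [170, 184, 198, 202, 203, 207, 208, 209, 210, 199, 179]
155 235 246 [168, 184, 198, 204, 204, 206, 208, 211, 209, 200, 180, 148]
156 235 246 [167, 184, 198, 203, 203, 205, 209, 211, 211, 196, 182, 149]
157 235 246 [167, 184, 197, 202, 204, 207, 208, 209, 209, 197, 180, 148]
158 235 245 [164, 187, 198, 201, 205, 206, 209, 210, 208, 199, 177]
159 235 246 [164, 184, 197, 201, 204, 205, 209, 210, 208, 198, 181, 150]
160 235 246 [163, 184, 197, 202, 204, 206, 208, 208, 208, 197, 177, 149]
161 235 246 [160, 183, 197, 202,
[... 996 characters left out ...]
, 142, 139, 138, 136, 132, 128]
176 237 245 [137, 140, 138, 141, 139, 138, 137, 134, 125]
177 236 245 [132, 135, 141, 142, 139, 136, 140, 137, 134, 127]
178 236 245 [134, 135, 138, 141, 138, 136, 139, 136, 134, 126]
179 236 244 [130, 137, 140, 140, 140, 138, 138, 138, 134]
180 236 245 [129, 137, 141, 141, 138, 138, 138, 135, 134, 129]
181 236 245 [131, 134, 137, 139, 139, 136, 136, 135, 133, 131]
182 236 245 [131, 137, 141, 138, 138, 136, 138, 137, 129, 125]
183 236 245 [131, 130, 133, 132, 133, 130, 133, 130, 129, 125]
184 238 243 [130, 128, 126, 129, 124, 129]
saucer ((241.98414611816406, 151.6728515625), (110.81526947021484, 112.67575073242188), 116.36878204345703) [0.53389611 0.42213868]
```

```bash
python3 - <<'E'
from h import *
c=bot.calibration("wrist")
a=at(c,241,145.5,.068);b=at(c,241.2,173,.068);print(a,b,np.hypot(*(a-b)),(a+b)/2,np.arctan2(*(a-b)[::-1]))
b2=at(c,240.7,184.5,.033);print(b2)
im=cv2.imread("pics/w1.png"); h=cv2.cvtColor(im,cv2.COLOR_BGR2HSV);print(h[136:149,240])
t=bot.calibration("top")
for p in ([169.4,220.5],[181.0,234.5]): print(at(t,*p,.068))
E
```

```text
[0.54835958 0.42947218] [0.52532668 0.4149883 ] 0.0272084059334817 [0.53684313 0.42223024] 0.5613518831388038
[0.50554477 0.40520924]
[[ 60   2 228]
 [ 50   3 228]
 [ 50   3 229]
 [ 40   3 228]
 [  2  29 160]
 [  3  97 118]
 [  2 104 118]
 [  3 100 122]
 [  2 103 121]
 [  2 111 129]
 [  1 143 175]
 [  1 142 194]
 [  1 140 204]]
[0.54279838 0.43028662]
[0.51414121 0.40728259]
```

```bash
python3 - <<'E'
from h import *
c=bot.calibration("wrist")
a=at(c,241,145.7,.068);b=at(c,240.9,184.6,.068);m=(a+b)/2;print(a,b,np.hypot(*(a-b)),m,np.arctan2(*(a-b)[::-1]))
to([*m,.1],.565); to([*m,.036],.565)
E
```

```text
[0.54819558 0.4293707 ] [0.51503742 0.4089709 ] 0.038930906148954156 [0.5316165 0.4191708] 0.5515408209406861
pos [0.5334 0.4034 0.231 ] rot [3.1407e+00 6.0000e-04 5.6840e-01] shift [ 0.007  -0.0144  0.131 ] turn [0.0009 0.0006 0.0034] t 2.9
pos [0.5334 0.4034 0.231 ] rot [3.1407e+00 6.0000e-04 5.6840e-01] shift [ 0.0071 -0.0144  0.195 ] turn [0.0009 0.0006 0.0034] t 2.9
```

Scaled: 0.193 m / 0.8 = 0.2413, 0.15 m / 0.8 = 0.1875, 0.01 rad / 3.1416 = 0.0032.

```bash
python3 nudge.py '[[0.05, 0.0088, -0.0181, 0.0625, 0, 0, 0.0032], [0.05, 0.0088, -0.0181, 0.125, 0, 0, 0.0032], [0.05, 0.0088, -0.0181, 0.1875, 0, 0, 0.0032], [0.05, 0.0088, -0.0181, 0.2413, 0, 0, 0.0032], [0.05, 0.0088, -0.0181, 0.2413, 0, 0, 0.0032]]' 60
python3 nudge.py '[[0.05, 0, 0, 0, 0, 0, 0], [0.0, 0, 0, 0, 0, 0, 0], [0.0, 0, 0, 0, 0, 0, 0], [0.0, 0, 0, 0, 0, 0, 0], [0.0, 0, 0, 0, 0, 0, 0]]' 60
python3 nudge.py '[[0.0, 0, 0, 0, 0, 0, 0], [0.0, 0, 0, 0, 0, 0, 0]]'
```

```text
clock: 3.52
position: [0.5303, 0.4182, 0.0359]
tool_rot: [3.14, 0.005, 0.558]
force: [-0.6, -0.1, 1.5]
grip_width: 0.0502
finger_force: 0.0
clock: 4.15
position: [0.5316, 0.421, 0.0398]
tool_rot: [3.141, -0.002, 0.56]
force: [-1.4, -2.3, 10.7]
grip_width: 0.0109
finger_force: 58.6
clock: 4.4
position: [0.5316, 0.4211, 0.0398]
tool_rot: [3.141, -0.002, 0.56]
force: [-0.9, -2.6, 10.5]
grip_width: 0.0113
finger_force: 58.6
```

Scaled: -0.16 m / 0.8 = -0.2, -0.13 m / 0.8 = -0.1625.

```bash
python3 nudge.py '[[0.0, 0, 0, -0.0375, 0, 0, 0], [0.0, 0, 0, -0.1, 0, 0, 0], [0.0, 0, 0, -0.1625, 0, 0, 0], [0.0, 0, 0, -0.2, 0, 0, 0], [0.0, 0, 0, -0.2, 0, 0, 0]]'
python3 nudge.py '[[0.0, 0, 0, 0, 0, 0, 0]]'
python3 -c "
from h import *
print(bot.observe()['force'],bot.observe()['qpos'].round(3))
to([.5,.119,.2],.9)
f=bot.grab_frame('side');cv2.imwrite('pics/s2.png',cv2.resize(f[140:330,200:390],(600,600)))
f=bot.grab_frame('wrist');cv2.imwrite('pics/w2.png',f)"
```

```text
clock: 5.03
position: [0.5317, 0.4216, 0.2014]
tool_rot: [-3.141, -0.004, 0.56]
force: [0.1, 0.1, -1.9]
grip_width: 0.0109
finger_force: 58.9
clock: 5.15
position: [0.5307, 0.4205, 0.1979]
tool_rot: [3.141, 0.001, 0.56]
force: [-0.2, -0.2, -1.4]
grip_width: 0.0113
finger_force: 58.9
[-0.24161503 -0.17563878 -1.36581286] [-0.565  0.653 -0.312  1.469  0.216  1.054 -1.935]
pos [0.5307 0.4205 0.1979] rot [3.1414e+00 6.0000e-04 5.5980e-01] shift [-0.1861  0.2392 -0.002 ] turn [ 1.000e-04  6.000e-04 -3.402e-01] t 5.15
```

View pics/s2.png

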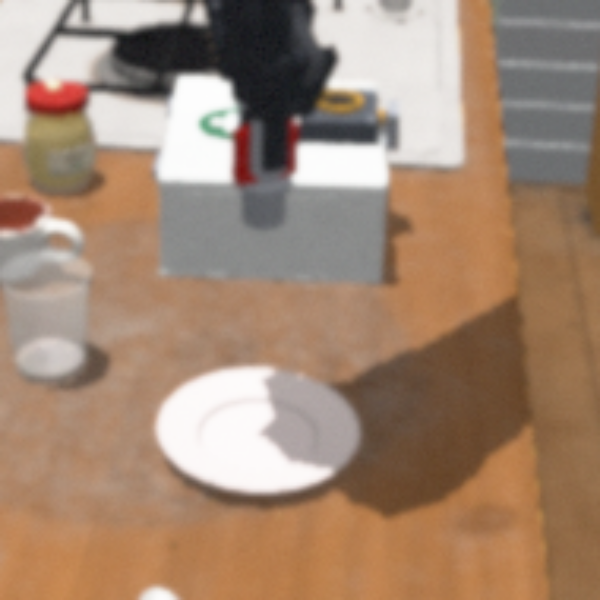

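View pics/w2.png

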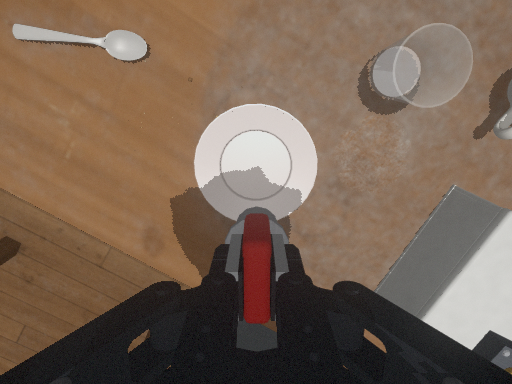

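```bash
python3 - <<'E'
from h import *
c=bot.calibration("wrist"); o=bot.observe(); p=o["position"]; T=R.from_euler("xyz",o["tool_rot"])
im=cv2.imread("pics/w2.png"); h=cv2.cvtColor(im,cv2.COLOR_BGR2HSV); H,S,V=[h[...,i].astype(int) for i in range(3)]
m=((H<8)|(H>172))&(S>120)&(V>50); q=np.zeros_like(m); q[200:340,230:290]=m[200:340,230:290]
ys,xs=np.nonzero(q); print(ys.min(),ys.max())
for y in range(ys.min(),ys.max()+1,6):
  k=xs[ys==y]
  if len(k): print(y,k.min(),k.max(),V[y,(k.min()+k.max())//2])
for u,v in ([257,213.5],[257,322]):
  w=at(c,u,v,p[2]+.028); print(T.inv().apply([w[0]-p[0],w[1]-p[1],0]))
to([.463,.072,.24],.88)
E
```

```text
214 323
214 249 263 100
220 245 267 99
226 244 268 98
232 244 269 96
238 243 270 93
244 242 270 117
250 242 271 128
256 242 270 125
262 243 270 128
268 243 269 126
274 243 269 125
280 243 269 125
286 244 269 126
292 244 269 127
298 244 269 124
304 244 269 123
310 244 269 124
316 243 270 122
322 247 267 116
[ 3.13121427e-02  8.00065568e-04 -5.04687023e-05]
[-1.87955854e-02  8.31821655e-04  3.06761032e-05]
pos [0.5305 0.4205 0.1972] rot [3.1413e+00 1.6000e-03 5.5990e-01] shift [-0.2423  0.2594 -0.0423] turn [ 0.      0.0017 -0.3201] t 5.25
```

Scaled: 0.215 m / 0.8 = 0.2688, -0.2 m / 0.8 = -0.25, -0.29 rad / 3.1416 = -0.0923.

```bash
python3 nudge.py '[[0.0, -0.05, 0.0538, -0.0375, 0, 0, -0.0191], [0.0, -0.1, 0.1075, -0.0525, 0, 0, -0.0382], [0.0, -0.15, 0.1625, -0.0525, 0, 0, -0.0573], [0.0, -0.2, 0.2163, -0.0525, 0, 0, -0.0764], [0.0, -0.25, 0.2688, -0.0525, 0, 0, -0.0923]]'
python3 nudge.py '[[0.0, -0.0663, 0.0388, 0, 0, 0, -0.0095], [0.0, -0.0663, 0.0388, 0, 0, 0, -0.0095], [0, -0.0663, 0.0388, 0, 0, 0, -0.0095]]'
python3 - <<'E'
from h import *
c=bot.calibration('wrist');im=bot.grab_frame('wrist');cv2.imwrite('pics/w3.png',im)
to([.463,.072,.24],.88);o=bot.observe();print(o['force'],o['qpos'].round(3))
h=cv2.cvtColor(im,cv2.COLOR_BGR2HSV); H,S,V=[h[...,i].astype(int) for i in range(3)]
m=(H>12)&(H<35)&(S>120)&(V>90); m[240:]=0
n,l,s,ce=cv2.connectedComponentsWithStats(m.astype(np.uint8))
for k in range(1,n):
  if s[k,4]>60:
    e=cv2.fitEllipse(rect((l==k).astype(np.uint8)));print(s[k],e,at(c,*e[0],.113))
E
```

```text
clock: 5.88
position: [0.4748, 0.1304, 0.2397]
tool_rot: [-3.141, 0.001, 0.851]
force: [1.1, -0.3, -0.1]
grip_width: 0.0107
finger_force: 58.9
clock: 6.25
position: [0.4638, 0.0723, 0.24]
tool_rot: [-3.141, 0.0, 0.879]
force: [-0.0, 0.1, -1.2]
grip_width: 0.0111
finger_force: 59.0
pos [0.4639 0.073  0.24  ] rot [-3.141e+00 -1.000e-04  8.805e-01] shift [-0.0013 -0.0001  0.    ] turn [-0.0006 -0.0001  0.0005] t 6.3
[-0.17759539  0.6563637  -1.17490335] [ 0.032  0.283 -0.381  1.969  0.131  0.913 -1.105]
[   0    0  193  184 9105] ((104.24484252929688, 79.50723266601562), (76.69999694824219, 223.1365509033203), 133.59597778320312) [0.42504649 0.21492355]
[495   0  16  13  80] ((502.9488830566406, 5.496485233306885), (10.149585723876953, 13.554849624633789), 70.06348419189453) [0.69466336 0.05986944]
[231  88  46  48 615] ((253.5594024658203, 111.86730194091797), (44.475975036621094, 46.213340759277344), 178.81590270996094) [0.50085328 0.11953258]
[   0   91  125  149 5791] ((44.93299102783203, 178.8241729736328), (97.180908203125, 150.5923614501953), 144.86105346679688) [0.32376496 0.19214893]
[ 37 106  40  46 488] ((54.883968353271484, 127.93936920166016), (20.98112678527832, 45.2415771484375), 139.58969116210938) [0.36482336 0.21520674]
[174 123  16  16  79] ((181.54342651367188, 130.8097686767578), (9.667522430419922, 17.03241729736328), 139.1128387451172) [0.44458501 0.14610385]
[220 133  13  13  67] ((225.7733917236328, 139.2266082763672), (3.9191782474517822, 19.32286834716797), 135.0) [0.46845643 0.11722796]
[ 75 136  16  26 111] ((81.945556640625, 151.05828857421875), (11.850645065307617, 23.64218521118164), 10.028817176818848) [0.36738812 0.18783823]
```

View pics/w3.png

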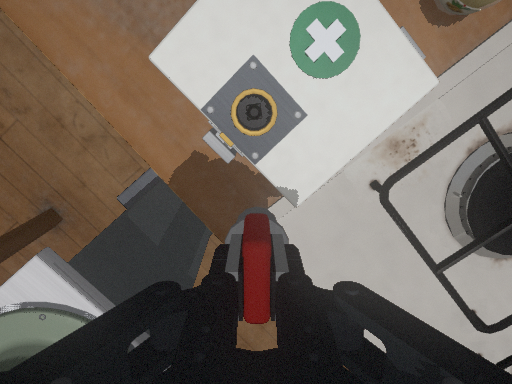

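Scaled: 0.075 m / 0.8 = 0.0938, 0.059 m / 0.8 = 0.0738.

```bash
python3 nudge.py '[[0.0, 0.0375, 0, 0, 0, 0, 0], [0.0, 0.0738, -0.0013, 0.0375, 0, 0, 0], [0.0, 0.0738, -0.0013, 0.0938, 0, 0, 0], [0.0, 0.0738, -0.0013, 0.0938, 0, 0, 0], [0.0, 0.0738, -0.0013, 0.0938, 0, 0, 0]]'
python3 -c "
from h import *
to([.5003,.1198,.141],.9);print(bot.observe()['force'])"
```

```text
clock: 6.92
position: [0.501, 0.119, 0.1665]
tool_rot: [3.141, -0.001, 0.881]
force: [1.0, -0.4, -0.5]
grip_width: 0.0112
finger_force: 58.8
pos [0.501  0.119  0.1665] rot [ 3.1414e+00 -6.0000e-04  8.8050e-01] shift [ 0.0002 -0.0011  0.0255] turn [ 0.0002 -0.0006 -0.0195] t 6.925
[ 0.99731085 -0.38084425 -0.49613823]
```

Scaled: 0.016 m / 0.8 = 0.02, 0.01 m / 0.8 = 0.0125.

```bash
python3 nudge.py '[[0.0, 0, -0.0013, 0.0125, 0, 0, 0], [0.0, 0, -0.0013, 0.02, 0, 0, 0], [0.0, 0, -0.0013, 0.02, 0, 0, 0]]'
python3 nudge.py '[[0.0, 0, 0, 0.0038, 0, 0, 0], [0.0, 0, 0, 0.0075, 0, 0, 0], [0.0, 0, 0, 0.01, 0, 0, 0], [0.0, 0, 0, 0.01, 0, 0, 0]]'
python3 -c "
from h import *
to([.5003,.1198,.134],.9);print(bot.observe()['force'])"
```

```text
clock: 7.3
position: [0.4998, 0.1188, 0.1492]
tool_rot: [-3.141, 0.0, 0.88]
force: [0.1, 0.2, -1.2]
grip_width: 0.011
finger_force: 58.9
clock: 7.8
position: [0.4998, 0.1189, 0.1412]
tool_rot: [-3.141, 0.0, 0.88]
force: [-0.4, -0.3, -1.5]
grip_width: 0.0109
finger_force: 58.9
pos [0.4998 0.1189 0.1412] rot [-3.1414e+00  2.0000e-04  8.7980e-01] shift [ 0.001  -0.0002  0.0072] turn [-0.0002  0.0002 -0.0202] t 7.8
[-0.39402093 -0.27424005 -1.48998711]
```

Scaled: 0.005 m / 0.8 = 0.0063, 0.003 m / 0.8 = 0.0038.

```bash
python3 nudge.py '[[0.0, 0, 0, 0.0038, 0, 0, 0], [0.0, 0, 0, 0.0063, 0, 0, 0], [0.0, 0, 0, 0.0063, 0, 0, 0]]'
python3 nudge.py '[[0.0, 0, 0, 0.0013, 0, 0, 0], [0.0, 0, 0, 0.0025, 0, 0, 0], [0.0, 0, 0, 0.0025, 0, 0, 0]]'
```

```text
clock: 8.18
position: [0.5001, 0.1191, 0.1364]
tool_rot: [3.141, -0.001, 0.88]
force: [0.9, 0.8, 1.9]
grip_width: 0.011
finger_force: 59.3
clock: 8.55
position: [0.5001, 0.1191, 0.1344]
tool_rot: [3.141, -0.0, 0.88]
force: [1.0, 1.7, 3.6]
grip_width: 0.0108
finger_force: 59.5
```

Scaled: 0.0007 m / 0.8 = 0.0009, -0.07 rad / 3.1416 = -0.0223.

```bash
cat > ok.py <<'E'
from workcell import bot
f=bot.observe(); import sys
print("check",f["force"].round(1),f["moment"].round(2),f["tool_rot"][2].round(3)); sys.exit(not(1.8<f["force"][2]<12))
E
python3 nudge.py '[[0.0, 0, 0, 0.0009, 0, 0, -0.0111], [0.0, 0, 0, 0.0009, 0, 0, -0.0223], [0.0, 0, 0, 0.0009, 0, 0, -0.0223]]' >/dev/null; python3 ok.py &&
python3 nudge.py '[[0.0, 0, 0, 0, 0, 0, -0.0111], [0.0, 0, 0, 0, 0, 0, -0.0223], [0.0, 0, 0, 0, 0, 0, -0.0223]]' >/dev/null; python3 ok.py && 
python3 nudge.py '[[0.0, 0, 0, 0, 0, 0, -0.0111], [0.0, 0, 0, 0, 0, 0, -0.0223], [0.0, 0, 0, 0, 0, 0, -0.0223]]'; python3 ok.py
```

```text
check [3.5 0.9 4.7] [ 0.39 -0.87  0.  ] 0.951
check [4.7 3.8 2.2] [ 0.95 -1.09 -0.03] 1.022
clock: 9.68
position: [0.5002, 0.1194, 0.1336]
tool_rot: [3.141, -0.001, 1.092]
force: [4.8, 4.5, 2.0]
grip_width: 0.0109
finger_force: 59.4
check [4.8 4.5 2. ] [ 1.03 -1.23 -0.02] 1.092
```

Scaled: 0.001 m / 0.8 = 0.0013, 0.0003 m / 0.8 = 0.0004.

```bash

python3 nudge.py '[[0.0, 0.0013, 0.0004, 0, 0, 0, 0], [0.0, 0.0013, 0.0004, 0, 0, 0, 0]]' ; python3 ok.py
```

```text
clock: 9.93
position: [0.5005, 0.1196, 0.1335]
tool_rot: [-3.141, 0.0, 1.09]
force: [1.4, 2.2, 2.6]
grip_width: 0.0112
finger_force: 59.5
check [1.4 2.2 2.6] [ 0.51 -0.59 -0.04] 1.09
```

Scaled: 0.0007 m / 0.8 = 0.0009, 0.0005 m / 0.8 = 0.0006, -0.07 rad / 3.1416 = -0.0223.

```bash
sed -i 's/1.8</1.2</' ok.py
python3 nudge.py '[[0.0, 0.0006, 0, 0.0009, 0, 0, -0.0111], [0.0, 0.0006, 0, 0.0009, 0, 0, -0.0223], [0.0, 0.0006, 0, 0.0009, 0, 0, -0.0223]]' >/dev/null; python3 ok.py &&
python3 nudge.py '[[0.0, 0, 0, 0, 0, 0, -0.0111], [0.0, 0, 0, 0, 0, 0, -0.0223], [0.0, 0, 0, 0, 0, 0, -0.0223]]' >/dev/null; python3 ok.py && 
python3 nudge.py '[[0.0, 0, 0, 0, 0, 0, -0.0111], [0.0, 0, 0, 0, 0, 0, -0.0223], [0.0, 0, 0, 0, 0, 0, -0.0223]]'; python3 ok.py
```

```text
check [0.7 0.9 2.9] [ 0.21 -0.02  0.02] 1.161
check [0.5 0.5 3.2] [ 0.18 -0.   -0.02] 1.231
clock: 11.05
position: [0.5009, 0.1201, 0.1329]
tool_rot: [-3.141, -0.0, 1.3]
force: [-0.4, 0.7, 3.5]
grip_width: 0.011
finger_force: 59.6
check [-0.4  0.7  3.5] [ 0.15  0.05 -0.01] 1.3
```

Scaled: 0.0003 m / 0.8 = 0.0004, -0.07 rad / 3.1416 = -0.0223.

```bash

python3 nudge.py '[[0.0, 0, 0, 0.0004, 0, 0, -0.0111], [0.0, 0, 0, 0.0004, 0, 0, -0.0223], [0.0, 0, 0, 0.0004, 0, 0, -0.0223]]' >/dev/null; python3 ok.py &&
python3 nudge.py '[[0.0, 0, 0, 0, 0, 0, -0.0111], [0.0, 0, 0, 0, 0, 0, -0.0223], [0.0, 0, 0, 0, 0, 0, -0.0223]]' >/dev/null; python3 ok.py && 
python3 nudge.py '[[0.0, 0, 0, 0, 0, 0, -0.0111], [0.0, 0, 0, 0, 0, 0, -0.0223], [0.0, 0, 0, 0, 0, 0, -0.0223]]'>/dev/null; python3 ok.py && 
python3 nudge.py '[[0.0, 0, 0, 0, 0, 0, -0.0111], [0.0, 0, 0, 0, 0, 0, -0.0223], [0.0, 0, 0, 0, 0, 0, -0.0223]]'; python3 ok.py
```

```text
check [-0.4  0.7  3.1] [0.28 0.13 0.01] 1.371
check [-0.2  1.3  3.2] [ 0.39  0.21 -0.04] 1.441
check [-1.1  2.2  3.4] [ 0.49  0.26 -0.02] 1.511
clock: 12.55
position: [0.5008, 0.1201, 0.1326]
tool_rot: [-3.141, -0.0, 1.581]
force: [-0.2, 2.2, 2.5]
grip_width: 0.0107
finger_force: 59.7
check [-0.2  2.2  2.5] [0.63 0.31 0.03] 1.581
```

Scaled: 0.0005 m / 0.8 = 0.0006, 0.0003 m / 0.8 = 0.0004, -0.07 rad / 3.1416 = -0.0223.

```bash

python3 nudge.py '[[0.0, 0.0006, 0, 0.0004, 0, 0, -0.0111], [0.0, 0.0006, 0, 0.0004, 0, 0, -0.0223], [0.0, 0.0006, 0, 0.0004, 0, 0, -0.0223]]' >/dev/null; python3 ok.py &&
python3 nudge.py '[[0.0, 0, 0, 0, 0, 0, -0.0111], [0.0, 0, 0, 0, 0, 0, -0.0223], [0.0, 0, 0, 0, 0, 0, -0.0223]]' >/dev/null; python3 ok.py && 
python3 nudge.py '[[0.0, 0, 0, 0, 0, 0, -0.0111], [0.0, 0, 0, 0, 0, 0, -0.0223], [0.0, 0, 0, 0, 0, 0, -0.0223]]'>/dev/null; python3 ok.py && 
python3 nudge.py '[[0.0, 0, 0, 0, 0, 0, -0.0111], [0.0, 0, 0, 0, 0, 0, -0.0223], [0.0, 0, 0, 0, 0, 0, -0.0223]]'; python3 ok.py
```

```text
check [-2.   1.2  4.7] [ 0.12  0.42 -0.05] 1.65
check [-2.2  0.6  3.3] [ 0.2   0.59 -0.02] 1.721
check [-1.7  1.4  3.9] [ 0.31  0.71 -0.05] 1.791
clock: 14.05
position: [0.5008, 0.1206, 0.1323]
tool_rot: [-3.141, -0.0, 1.861]
force: [-3.3, 0.8, 3.8]
grip_width: 0.011
finger_force: 59.7
check [-3.3  0.8  3.8] [ 0.33  0.9  -0.02] 1.861
```

Scaled: -0.0006 m / 0.8 = -0.0008, 0.0004 m / 0.8 = 0.0005, -0.07 rad / 3.1416 = -0.0223.

```bash

python3 nudge.py '[[0.0, 0.0005, -0.0008, 0, 0, 0, -0.0111], [0.0, 0.0005, -0.0008, 0, 0, 0, -0.0223], [0.0, 0.0005, -0.0008, 0, 0, 0, -0.0223]]' >/dev/null; python3 ok.py &&
python3 nudge.py '[[0.0, 0, 0, 0, 0, 0, -0.0111], [0.0, 0, 0, 0, 0, 0, -0.0223], [0.0, 0, 0, 0, 0, 0, -0.0223]]' >/dev/null; python3 ok.py && 
python3 nudge.py '[[0.0, 0, 0, 0, 0, 0, -0.0111], [0.0, 0, 0, 0, 0, 0, -0.0223], [0.0, 0, 0, 0, 0, 0, -0.0223]]'>/dev/null; python3 ok.py && 
python3 nudge.py '[[0.0, 0, 0, 0, 0, 0, -0.0111], [0.0, 0, 0, 0, 0, 0, -0.0223], [0.0, 0, 0, 0, 0, 0, -0.0223]]'; python3 ok.py
```

```text
check [-1.1  0.4  4.8] [0.05 0.22 0.01] 1.93
check [-0.3  0.7  4.2] [ 0.03  0.17 -0.03] 2.001
check [-0.5  1.   4.2] [ 0.05  0.16 -0.05] 2.071
clock: 15.55
position: [0.5001, 0.1208, 0.1323]
tool_rot: [-3.142, -0.0, 2.14]
force: [-1.3, 0.4, 3.5]
grip_width: 0.0108
finger_force: 59.7
check [-1.3  0.4  3.5] [ 0.14  0.3  -0.04] 2.14
```

Scaled: -0.07 rad / 3.1416 = -0.0223.

```bash

python3 nudge.py '[[0.0, 0, 0, 0, 0, 0, -0.0111], [0.0, 0, 0, 0, 0, 0, -0.0223], [0.0, 0, 0, 0, 0, 0, -0.0223]]' >/dev/null; python3 ok.py &&
python3 nudge.py '[[0.0, 0, 0, 0, 0, 0, -0.0111], [0.0, 0, 0, 0, 0, 0, -0.0223], [0.0, 0, 0, 0, 0, 0, -0.0223]]' >/dev/null; python3 ok.py && 
python3 nudge.py '[[0.0, 0, 0, 0, 0, 0, -0.0111], [0.0, 0, 0, 0, 0, 0, -0.0223], [0.0, 0, 0, 0, 0, 0, -0.0223]]'>/dev/null; python3 ok.py && 
python3 nudge.py '[[0.0, 0, 0, 0, 0, 0, -0.0111], [0.0, 0, 0, 0, 0, 0, -0.0223], [0.0, 0, 0, 0, 0, 0, -0.0223]]'; python3 ok.py
```

```text
check [-2.2 -0.2  3.2] [ 0.03  0.34 -0.02] 2.211
check [-2.8  0.9  4. ] [0.01 0.51 0.03] 2.281
check [-2.5  0.2  5. ] [ 0.01  0.57 -0.02] 2.35
clock: 17.05
position: [0.5002, 0.1208, 0.1323]
tool_rot: [-3.142, -0.0, 2.421]
force: [-1.9, -1.1, 3.0]
grip_width: 0.0111
finger_force: 59.7
check [-1.9 -1.1  3. ] [-0.08  0.71  0.01] 2.421
```

Scaled: -0.0005 m / 0.8 = -0.0006, -0.07 rad / 3.1416 = -0.0223.

```bash

python3 nudge.py '[[0.0, 0, -0.0006, 0, 0, 0, -0.0111], [0.0, 0, -0.0006, 0, 0, 0, -0.0223], [0.0, 0, -0.0006, 0, 0, 0, -0.0223]]' >/dev/null; python3 ok.py &&
python3 nudge.py '[[0.0, 0, 0, 0, 0, 0, -0.0111], [0.0, 0, 0, 0, 0, 0, -0.0223], [0.0, 0, 0, 0, 0, 0, -0.0223]]' >/dev/null; python3 ok.py && 
python3 nudge.py '[[0.0, 0, 0, 0, 0, 0, -0.0111], [0.0, 0, 0, 0, 0, 0, -0.0223], [0.0, 0, 0, 0, 0, 0, -0.0223]]'>/dev/null; python3 ok.py && 
python3 nudge.py '[[0.0, 0, 0, 0, 0, 0, -0.0111], [0.0, 0, 0, 0, 0, 0, -0.0223], [0.0, 0, 0, 0, 0, 0, -0.0223]]'; python3 ok.py; python3 -c "
from h import *
to([.5,.12,.12],2.6)"
```

```text
check [-1.8  0.9  4. ] [ 0.32  0.35 -0.01] 2.491
check [-2.4  1.5  0.1] [0.46 0.59 0.01] 2.561
check [-2.4  1.5  0.1] [0.46 0.59 0.01] 2.561
check [-2.4  1.5  0.1] [0.46 0.59 0.01] 2.561
pos [0.4997 0.1204 0.1321] rot [-3.1414e+00 -5.0000e-04  2.5606e+00] shift [-0.0005 -0.0001  0.0121] turn [-0.0002 -0.0005 -0.0394] t 17.8
```

Fz has dropped to about zero at yaw 2.56, so the key is on the square. I centre it and push it home.

Scaled: 0.002 m / 0.8 = 0.0025, 0.0006 m / 0.8 = 0.0008, -0.03 rad / 3.1416 = -0.0095.

```bash

python3 nudge.py '[[0.0, 0.0008, 0, 0, 0, 0, -0.0095], [0.0, 0.0008, 0, 0, 0, 0, -0.0095], [0.0, 0.0008, 0, 0.0025, 0, 0, -0.0095], [0.0, 0.0008, 0, 0.0025, 0, 0, -0.0095]]'; python3 ok.py; python3 nudge.py '[[0.0, 0, 0, 0.0013, 0, 0, 0], [0.0, 0, 0, 0.0025, 0, 0, 0], [0.0, 0, 0, 0.0025, 0, 0, 0]]'; python3 ok.py
```

```text
clock: 18.3
position: [0.4993, 0.1206, 0.1301]
tool_rot: [-3.141, -0.0, 2.59]
force: [-0.2, 0.0, -0.3]
grip_width: 0.0112
finger_force: 59.0
check [-0.2  0.  -0.3] [-0.15  0.04 -0.07] 2.59
clock: 18.68
position: [0.4993, 0.1207, 0.1282]
tool_rot: [-3.141, -0.0, 2.59]
force: [0.2, -0.4, -2.0]
grip_width: 0.0112
finger_force: 58.9
check [ 0.2 -0.4 -2. ] [-0.26  0.06 -0.01] 2.59
```

Free descent. I push on to the rim.

Scaled: 0.002 m / 0.8 = 0.0025, 0.001 m / 0.8 = 0.0013.

```bash

python3 nudge.py '[[0.0, 0, 0, 0.0013, 0, 0, 0], [0.0, 0, 0, 0.0025, 0, 0, 0], [0.0, 0, 0, 0.0025, 0, 0, 0]]'; python3 nudge.py '[[0.0, 0, 0, 0.0013, 0, 0, 0], [0.0, 0, 0, 0.0019, 0, 0, 0], [0.0, 0, 0, 0.0019, 0, 0, 0]]'
```

```text
clock: 19.05
position: [0.4993, 0.1207, 0.1262]
tool_rot: [-3.142, -0.0, 2.59]
force: [-0.9, -1.4, -2.2]
grip_width: 0.011
finger_force: 59.0
clock: 19.42
position: [0.4993, 0.1207, 0.1248]
tool_rot: [-3.142, -0.0, 2.59]
force: [-1.6, -1.4, -2.1]
grip_width: 0.0111
finger_force: 59.0
```

Scaled: 0.001 m / 0.8 = 0.0013, 0.0005 m / 0.8 = 0.0006.

```bash

python3 nudge.py '[[0.0, 0, 0, 0.0006, 0, 0, 0], [0.0, 0, 0, 0.0013, 0, 0, 0], [0.0, 0, 0, 0.0013, 0, 0, 0]]'; python3 nudge.py '[[0.0, 0, 0, 0.0006, 0, 0, 0], [0.0, 0, 0, 0.0013, 0, 0, 0], [0.0, 0, 0, 0.0013, 0, 0, 0]]'
```

```text
clock: 19.8
position: [0.4993, 0.1208, 0.1238]
tool_rot: [-3.142, -0.0, 2.59]
force: [-1.2, -2.6, -0.4]
grip_width: 0.0109
finger_force: 59.1
clock: 20.18
position: [0.4994, 0.1208, 0.1236]
tool_rot: [-3.141, 0.001, 2.59]
force: [-7.4, -4.1, 19.0]
grip_width: 0.011
finger_force: 62.3
```

The rows are not in the units I measure in: shifts go in shares of 0.8 m and turns go in shares of pi rad. I convert before sending: -0.0005 m / 0.8 = -0.0006.

```bash

python3 nudge.py '[[0.0, 0, 0, -0.0006, 0, 0, 0], [0.0, 0, 0, -0.0006, 0, 0, 0], [0.0, 0, 0, -0.0006, 0, 0, 0]]'; python3 ok.py
python3 nudge.py '[[0.0, 0, 0, 0, 0, 0, 0.0191], [0.0, 0, 0, 0, 0, 0, 0.0382], [0.0, 0, 0, 0, 0, 0, 0.0573], [0.0, 0, 0, 0, 0, 0, 0.0573]]';python3 ok.py
```

```text
clock: 20.55
position: [0.4994, 0.1208, 0.1237]
tool_rot: [-3.141, 0.0, 2.59]
force: [-4.2, -2.5, 10.2]
grip_width: 0.011
finger_force: 60.4
check [-4.2 -2.5 10.2] [-0.74  0.94  0.02] 2.59
clock: 21.05
position: [0.4992, 0.1207, 0.1236]
tool_rot: [-3.141, 0.0, 2.409]
force: [-4.6, -4.0, 9.8]
grip_width: 0.0108
finger_force: 60.5
check [-4.6 -4.   9.8] [-0.86  1.05 -0.09] 2.409
```

Scaled: -0.0006 m / 0.8 = -0.0008, 0.24 rad / 3.1416 = 0.0764.

```bash

python3 nudge.py '[[0.0, 0, -0.0008, 0, 0, 0, 0.0191], [0.0, 0, -0.0008, 0, 0, 0, 0.0382], [0.0, 0, -0.0008, 0, 0, 0, 0.0573], [0.0, 0, -0.0008, 0, 0, 0, 0.0764], [0, 0, -0.0008, 0, 0, 0, 0.0764]]'; python3 ok.py
python3 nudge.py '[[0.0, 0, 0, 0, 0, 0, 0.0191], [0.0, 0, 0, 0, 0, 0, 0.0382], [0.0, 0, 0, 0, 0, 0, 0.0573], [0.0, 0, 0, 0, 0, 0, 0.0573]]';python3 ok.py
```

```text
clock: 21.68
position: [0.4993, 0.1208, 0.1237]
tool_rot: [3.14, 0.0, 2.17]
force: [-1.4, -0.4, 6.1]
grip_width: 0.0112
finger_force: 60.0
check [-1.4 -0.4  6.1] [-0.07  0.37 -0.05] 2.17
clock: 22.18
position: [0.4994, 0.1208, 0.1237]
tool_rot: [3.14, -0.0, 1.991]
force: [0.2, -0.0, 6.5]
grip_width: 0.011
finger_force: 60.0
check [ 0.2 -0.   6.5] [ 0.08 -0.04 -0.01] 1.991
```

Scaled: 0.12 rad / 3.1416 = 0.0382.

```bash

python3 nudge.py '[[0.0, 0, 0, 0, 0, 0, 0.0191], [0.0, 0, 0, 0, 0, 0, 0.0382], [0.0, 0, 0, 0, 0, 0, 0.0382], [0.0, 0, 0, 0, 0, 0, 0.0382]]'; python3 ok.py
python3 nudge.py '[[0.0, 0, 0, 0, 0, 0, 0.0095], [0.0, 0, 0, 0, 0, 0, 0.0095], [0.0, 0, 0, 0, 0, 0, 0.0095]]';python3 ok.py
```

```text
clock: 22.68
position: [0.4996, 0.1209, 0.1237]
tool_rot: [3.14, -0.0, 1.872]
force: [0.8, 0.4, 7.1]
grip_width: 0.0109
finger_force: 60.0
check [0.8 0.4 7.1] [ 0.19 -0.22 -0.03] 1.872
clock: 23.05
position: [0.4996, 0.1208, 0.1237]
tool_rot: [3.14, -0.0, 1.842]
force: [1.0, 1.0, 4.7]
grip_width: 0.0112
finger_force: 60.0
check [1.  1.  4.7] [ 0.19 -0.28  0.06] 1.842
```

Scaled: -0.0002 m / 0.8 = -0.0003, 0.015 rad / 3.1416 = 0.0048.

```bash

python3 nudge.py '[[0.0, 0, 0, -0.0003, 0, 0, 0.0048], [0.0, 0, 0, -0.0003, 0, 0, 0.0048], [0.0, 0, 0, -0.0003, 0, 0, 0.0048]]'; python3 ok.py
python3 nudge.py '[[0.0, 0, 0, 0, 0, 0, 0.0032], [0.0, 0, 0, 0, 0, 0, 0.0032]]' >/dev/null;python3 ok.py
python3 nudge.py '[[0.0, 0, 0, 0, 0, 0, 0], [0.0, 0, 0, 0, 0, 0, 0]]' >/dev/null;python3 ok.py
```

```text
clock: 23.42
position: [0.4995, 0.1208, 0.1237]
tool_rot: [3.14, -0.0, 1.826]
force: [4.5, 2.6, 2.9]
grip_width: 0.0111
finger_force: 59.5
check [4.5 2.6 2.9] [ 0.8  -1.11  0.09] 1.826
check [5.  3.8 3. ] [ 0.7  -1.04  0.1 ] 1.816
check [4.6 3.3 3.2] [ 0.72 -1.11  0.13] 1.816
```

```bash

python3 - <<'E'
from h import *
a=bot.grab_frame('side');b=bot.grab_frame('top')
cv2.imwrite('pics/b1.png',np.hstack([cv2.resize(a[150:210,270:345],(400,320)),cv2.resize(b[235:275,300:350],(400,320))]))
c=bot.calibration('side')
E
```

```text
(no output)
```

View pics/b1.png

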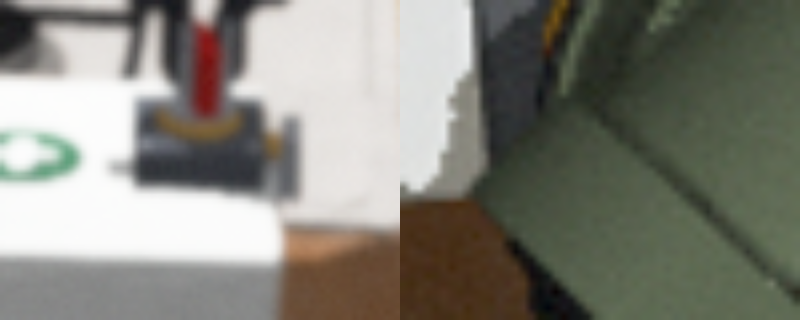

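The crops show the key seated in the collar and brass between the case and the keeper (left crop, around (272,147)). I'll compare that numerically with the first picture.

```bash

python3 - <<'E'
from h import *
a0=cv2.imread('pics/side0.png');a=bot.grab_frame('side')
for n,i in(("old",a0),("new",a)):
  h=cv2.cvtColor(i,cv2.COLOR_BGR2HSV)
  print(n)
  for r in range(174,182): print(r,[tuple(int(x) for x in h[r,c]) for c in range(316,327)])
# where would the bolt tip be, thrown / drawn
c=bot.calibration('side');f=192/np.tan(np.radians(c["vfov"]/2));T=R.from_euler("xyz",c["attitude"])
for d in(.031,.0405,.05):
  q=T.inv().apply(np.array([.5-d,.12-.08*d,.103])-c["eye"]);print(d,q[:2]/q[2]*f+[c["cx"],c["cy"]])
E
```

```text
old
174 [(107, 20, 113), (115, 25, 121), (30, 2, 126), (18, 37, 171), (16, 54, 208), (16, 46, 216), (15, 18, 204), (115, 8, 202), (111, 12, 206), (113, 11, 213), (120, 2, 218)]
175 [(115, 23, 121), (114, 21, 123), (0, 6, 127), (17, 62, 165), (17, 90, 199), (16, 83, 200), (13, 32, 185), (114, 7, 187), (115, 14, 200), (117, 12, 206), (130, 4, 213)]
176 [(118, 24, 129), (113, 23, 135), (160, 6, 131), (16, 66, 147), (18, 109, 175), (17, 104, 179), (15, 45, 158), (113, 6, 157), (113, 12, 169), (120, 9, 180), (150, 1, 197)]
177 [(106, 26, 129), (114, 19, 137), (120, 14, 131), (16, 42, 128), (18, 103, 139), (17, 100, 145), (16, 44, 128), (135, 4, 122), (99, 14, 128), (113, 7, 146), (18, 7, 182)]
178 [(106, 29, 113), (108, 28, 119), (111, 16, 115), (14, 27, 104), (18, 76, 114), (17, 76, 121), (12, 36, 106), (130, 8, 100), (114, 12, 104), (128, 8, 127), (15, 6, 174)]
179 [(113, 24, 84), (116, 20, 88), (111, 20, 90), (12, 15, 86), (19, 40, 103), (16, 41, 107), (20, 8, 101), (100, 8, 98), (114, 13, 101), (105, 4, 123), (6, 7, 174)]
180 [(116, 29, 62), (105, 33, 62), (120, 15, 67), (105, 6, 82),
[... 1024 characters left out ...]
8, 102), (19, 110, 111), (17, 71, 107), (11, 21, 99), (120, 7, 103), (130, 6, 127), (12, 7, 178)]
179 [(110, 35, 66), (107, 26, 68), (108, 18, 70), (15, 14, 75), (18, 62, 98), (19, 67, 106), (16, 48, 102), (6, 13, 97), (113, 10, 101), (90, 2, 128), (23, 6, 178)]
180 [(116, 35, 58), (105, 34, 60), (110, 34, 68), (120, 6, 79), (20, 16, 98), (20, 21, 109), (26, 18, 102), (110, 8, 98), (113, 10, 102), (105, 4, 126), (0, 4, 177)]
181 [(116, 35, 59), (109, 33, 61), (100, 23, 66), (108, 14, 89), (110, 7, 109), (120, 5, 112), (90, 2, 105), (114, 12, 103), (120, 13, 102), (135, 4, 128), (10, 8, 181)]
0.031 [319.39031796 174.83581308]
0.0405 [323.2382161  174.92604397]
0.05 [327.09111179 175.01639205]
```

Scaled: 0.0006 m / 0.8 = 0.0008, 0.0003 m / 0.8 = 0.0004.

```bash

python3 nudge.py '[[0.0, 0.0004, 0.0008, 0, 0, 0, 0], [0.0, 0.0004, 0.0008, 0, 0, 0, 0]]'>/dev/null; python3 ok.py
python3 nudge.py '[[0.0, 0, 0, 0, 0, 0, 0], [0.0, 0, 0, 0, 0, 0, 0.0032], [0.0, 0, 0, 0, 0, 0, 0.0032]]' >/dev/null;python3 ok.py
python3 nudge.py '[[0.0, 0, 0, 0, 0, 0, 0.0032], [0.0, 0, 0, 0, 0, 0, 0.0032]]' ;python3 ok.py;
python3 -c "
from h import *
for i in range(4):
  bot.grab_frame('top'); o=bot.observe();print(o['moment'].round(3),o['qpos'].round(4)[[0,6]],o['tool_rot'][2])"
```

```text
check [1.5 1.3 7.7] [ 0.29 -0.39  0.13] 1.815
check [1.6 1.  5.6] [ 0.35 -0.46  0.12] 1.805
clock: 24.95
position: [0.4996, 0.1209, 0.1237]
tool_rot: [3.141, 0.0, 1.795]
force: [1.8, 1.6, 6.5]
grip_width: 0.0112
finger_force: 60.1
check [1.8 1.6 6.5] [ 0.35 -0.47  0.1 ] 1.795
[ 0.335 -0.481  0.17 ] [ 0.0714 -0.5272] 1.7954128769637179
[ 0.367 -0.455  0.125] [ 0.0714 -0.5272] 1.7954019269148127
[ 0.288 -0.49   0.143] [ 0.0714 -0.5272] 1.7954301991368586
[ 0.376 -0.471  0.164] [ 0.0714 -0.5272] 1.7954113383403698
```

Scaled: 0.02 rad / 3.1416 = 0.0064.

```bash

cat > m.py <<'E'
from h import *
a=[]
for i in range(4):
  bot.grab_frame('top'); o=bot.observe(); a.append([*o['moment'],*o['force'],o['tool_rot'][2]])
print(np.mean(a,0).round(3))
E
python3 nudge.py '[[0.0, 0, 0, 0, 0, 0, 0.0032], [0.0, 0, 0, 0, 0, 0, 0.0064]]'>/dev/null; python3 m.py
python3 nudge.py '[[0.0, 0, 0, 0, 0, 0, 0.0032], [0.0, 0, 0, 0, 0, 0, 0.0064]]' >/dev/null; python3 m.py
```

```text
[ 0.338 -0.531  0.113  2.13   1.097  5.883  1.775]
[ 0.337 -0.559  0.148  2.41   1.627  5.676  1.755]
```

```bash

python3 - <<'E'
from h import *
w=bot.grab_frame('wrist'); s=bot.grab_frame('side')
cv2.imwrite('pics/w4.png',np.hstack([cv2.resize(w[190:345,170:345],(452,400)),cv2.resize(s[155:195,290:325],(348,400))]))
E
```

```text
(no output)
```

View pics/w4.png

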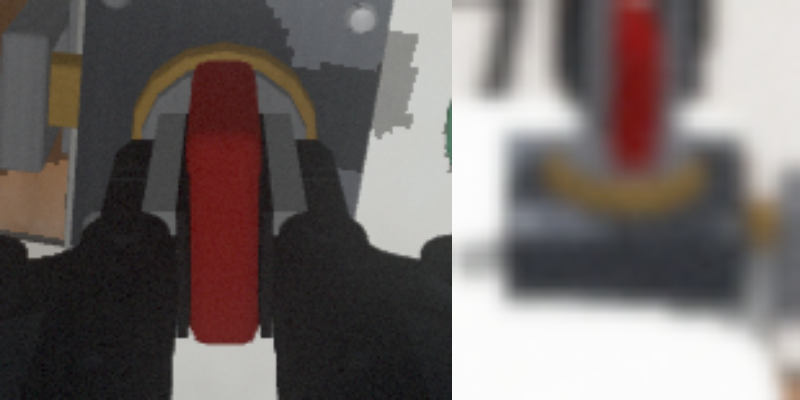

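Scaled: 0.02 rad / 3.1416 = 0.0064.

```bash

python3 nudge.py '[[0.0, 0, 0, 0, 0, 0, 0.0032], [0.0, 0, 0, 0, 0, 0, 0.0064]]'>/dev/null; python3 m.py
python3 nudge.py '[[0.0, 0, 0, 0, 0, 0, 0.0032], [0.0, 0, 0, 0, 0, 0, 0.0064]]' >/dev/null; python3 m.py
```

```text
[ 0.382 -0.592  0.142  2.154  1.529  5.652  1.735]
[ 0.371 -0.662  0.146  2.63   1.335  5.305  1.715]
```

```bash

python3 - <<'E'
from h import *
cv2.imwrite('pics/w5.png',bot.grab_frame('wrist'))
for n in("w2","w3","w5"):
  im=cv2.imread(f"pics/{n}.png"); h=cv2.cvtColor(im,cv2.COLOR_BGR2HSV); H,S,V=[h[...,i].astype(int) for i in range(3)]
  m=((H<8)|(H>172))&(S>120)&(V>40); q=np.zeros_like(m); q[200:340,230:290]=m[200:340,230:290]; ys,xs=np.nonzero(q)
  L=[];Rr=[]
  rows=range(246,318)
  for y in rows:
    k=xs[ys==y]; L.append(k.min());Rr.append(k.max())
  print(n,ys.min(),ys.max(),np.polyfit(rows,L,1),np.polyfit(rows,Rr,1),np.mean(L),np.mean(Rr))
E
```

```text
w2 214 323 [2.06926490e-02 2.37272242e+02] [-2.29275195e-02  2.76120763e+02] 243.09722222222223 269.6666666666667
w3 214 323 [2.41655412e-02 2.36377956e+02] [-1.45990096e-02  2.73470732e+02] 243.18055555555554 269.3611111111111
w5 214 322 [2.51945463e-02 2.36116069e+02] [-2.67702103e-02  2.76938592e+02] 243.20833333333334 269.40277777777777
```

Scaled: 0.01 rad / 3.1416 = 0.0032.

```bash

python3 nudge.py '[[0.0, 0, 0, 0, 0, 0, 0.0032], [0.0, 0, 0, 0, 0, 0, 0.0048]]'>/dev/null; python3 m.py
python3 nudge.py '[[0.0, 0, 0, 0, 0, 0, 0.0032], [0.0, 0, 0, 0, 0, 0, 0.0048]]' >/dev/null; python3 m.py
```

```text
[ 0.381 -0.705  0.198  2.651  1.487  5.002  1.7  ]
[ 0.362 -0.739  0.198  2.892  1.605  5.049  1.685]
```

```bash
python3 - <<'E'
import cv2,numpy as np
a=cv2.imread('pics/w3.png')[118:168,190:240];b=cv2.imread('pics/w5.png')[180:260,120:210]
cv2.imwrite('pics/b2.png',np.hstack([cv2.resize(a,(380,380),interpolation=cv2.INTER_CUBIC),cv2.resize(b,(420,380),interpolation=cv2.INTER_CUBIC)]))
E
```

```text
(no output)
```

View pics/b2.png

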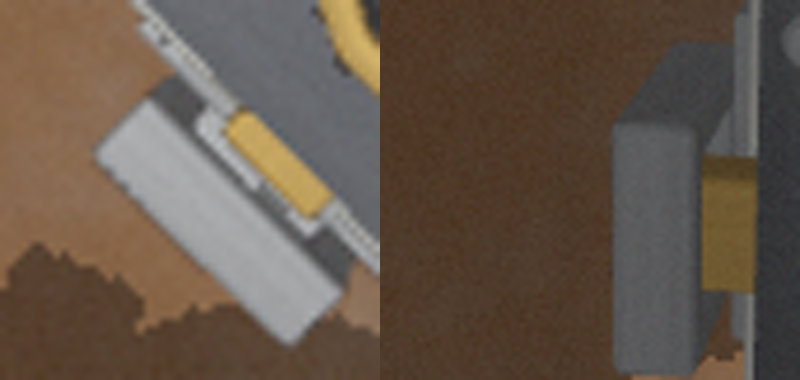

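The left crop (start) shows a stub of bolt short of the bridge. The right one (now) shows it running under the bridge. That fits a turn past 0.7 rad with the torque rising at the stop. Next I ease back into the play and draw the key.

Scaled: -0.07 rad / 3.1416 = -0.0223.

```bash

python3 nudge.py '[[0.0, 0, 0, 0, 0, 0, -0.0095], [0.0, 0, 0, 0, 0, 0, -0.0223], [0.0, 0, 0, 0, 0, 0, -0.0223]]'>/dev/null; python3 m.py
python3 nudge.py '[[0.0, 0, 0, -0.0025, 0, 0, 0], [0.0, 0, 0, -0.005, 0, 0, 0], [0.0, 0, 0, -0.0075, 0, 0, 0], [0.0, 0, 0, -0.0075, 0, 0, 0]]';python3 ok.py
```

```text
[ 0.325 -0.509  0.047  1.963  1.394  5.72   1.755]
clock: 29.08
position: [0.4994, 0.1208, 0.1296]
tool_rot: [-3.142, 0.0, 1.755]
force: [2.9, 1.9, 0.2]
grip_width: 0.0111
finger_force: 59.1
check [2.9 1.9 0.2] [ 0.36 -0.66  0.02] 1.755
```

Scaled: -0.075 m / 0.8 = -0.0938, -0.005 m / 0.8 = -0.0063.

```bash

python3 nudge.py '[[0.0, 0, 0, -0.0063, 0, 0, 0], [0.0, 0, 0, -0.015, 0, 0, 0], [0.0, 0, 0, -0.0313, 0, 0, 0], [0.0, 0, 0, -0.0625, 0, 0, 0], [0.0, 0, 0, -0.0938, 0, 0, 0]]';python3 ok.py
python3 -c "
from h import *
to([.532,.4212,.2],1.755)"
```

```text
clock: 29.7
position: [0.4991, 0.1207, 0.2059]
tool_rot: [-3.141, 0.0, 1.755]
force: [-0.4, -0.1, -1.3]
grip_width: 0.0109
finger_force: 59.1
check [-0.4 -0.1 -1.3] [ 0.01 -0.01  0.02] 1.755
pos [0.4991 0.1207 0.2059] rot [-3.1412  0.      1.7548] shift [0.2894 0.0873 0.0059] turn [-0.0004  0.     -0.0002] t 29.7
```

Scaled: 0.25 m / 0.8 = 0.3125, 0.2 m / 0.8 = 0.25.

```bash

python3 nudge.py '[[0.0, 0.0625, 0.0188, 0, 0, 0, 0], [0.0, 0.125, 0.0375, 0, 0, 0, 0], [0.0, 0.1875, 0.0563, 0, 0, 0, 0], [0.0, 0.25, 0.075, 0, 0, 0, 0], [0.0, 0.3125, 0.0944, 0, 0, 0, 0]]'
python3 nudge.py '[[0.0, 0.0493, 0.0148, 0, 0, 0, 0], [0.0, 0.0493, 0.0148, 0.05, 0, 0, 0], [0.0, 0.0493, 0.0148, 0.1125, 0, 0, 0], [0.0, 0.0493, 0.0148, 0.1625, 0, 0, 0], [0.0, 0.0493, 0.0148, 0.1625, 0, 0, 0]]'
python3 nudge.py '[[0.0, 0, 0, 0, 0, 0, 0], [0.0, 0, 0, 0, 0, 0, 0]]'
python3 - <<'E'
from h import *
to([.532,.4212,.0405],1.755)
im=bot.grab_frame('side');c=bot.calibration('side')
h=cv2.cvtColor(im,cv2.COLOR_BGR2HSV);H,S,V=[h[...,i].astype(int) for i in range(3)]
s=((S<45)&(V>110)).astype(np.uint8); q=np.zeros_like(s); q[250:305,240:325]=s[250:305,240:325]
e=cv2.fitEllipse(rect(blob(q)));print(e,at(c,*e[0],.013)); e=cv2.minAreaRect(rect(blob(q)))
E
```

```text
clock: 30.32
position: [0.5279, 0.3818, 0.2054]
tool_rot: [-3.141, 0.0, 1.755]
force: [0.1, -0.6, -0.1]
grip_width: 0.011
finger_force: 59.1
clock: 30.95
position: [0.5311, 0.4201, 0.0727]
tool_rot: [-3.137, 0.002, 1.755]
force: [-0.2, 0.2, -0.9]
grip_width: 0.0111
finger_force: 59.0
clock: 31.2
position: [0.5332, 0.4219, 0.0768]
tool_rot: [3.139, -0.001, 1.754]
force: [0.6, 0.3, -0.4]
grip_width: 0.011
finger_force: 59.0
pos [0.5332 0.4219 0.0768] rot [ 3.1392e+00 -1.3000e-03  1.7545e+00] shift [-0.0005 -0.0013  0.0363] turn [ 0.0024 -0.0013 -0.0005] t 31.2
((281.0670471191406, 275.43487548828125), (41.99113082885742, 62.70341873168945), 93.29667663574219) [0.53092733 0.42218736]
```

Scaled: 0.033 m / 0.8 = 0.0413, 0.027 m / 0.8 = 0.0338.

```bash

python3 nudge.py '[[0.0, 0, 0, 0.0188, 0, 0, 0], [0.0, 0, 0, 0.0338, 0, 0, 0], [0.0, 0, 0, 0.0413, 0, 0, 0], [0.0, 0, 0, 0.0413, 0, 0, 0], [0.0, 0, 0, 0.0413, 0, 0, 0]]'
python3 nudge.py '[[0.0, 0, 0, 0.0025, 0, 0, 0], [0.0, 0, 0, 0.0044, 0, 0, 0], [0.0, 0, 0, 0.0044, 0, 0, 0]]'
```

```text
clock: 31.88
position: [0.5324, 0.4214, 0.0417]
tool_rot: [3.142, -0.0, 1.755]
force: [0.1, -0.6, -0.2]
grip_width: 0.011
finger_force: 59.3
clock: 32.25
position: [0.5327, 0.4216, 0.0397]
tool_rot: [3.14, -0.0, 1.755]
force: [-4.0, -5.6, 21.9]
grip_width: 0.0111
finger_force: 62.5
```

Scaled: -0.001 m / 0.8 = -0.0013.

```bash

python3 nudge.py '[[0.0, 0, 0, -0.0013, 0, 0, 0], [0.0, 0, 0, -0.0013, 0, 0, 0]]'
python3 nudge.py '[[0.04, 0, 0, 0, 0, 0, 0], [0.05, 0, 0, 0, 0, 0, 0], [0.05, 0, 0, 0, 0, 0, 0], [0.05, 0, 0, 0, 0, 0, 0]]'
python3 nudge.py '[[0.05, 0, 0, -0.0125, 0, 0, 0], [0.05, 0, 0, -0.0375, 0, 0, 0], [0.05, 0, 0, -0.0875, 0, 0, 0], [0.05, 0, 0, -0.15, 0, 0, 0], [0.05, 0, 0, -0.1875, 0, 0, 0]]'
python3 nudge.py '[[0.05, -0.075, 0, 0, 0, 0, 0], [0.05, -0.15, 0, 0, 0, 0, 0], [0.05, -0.225, 0, 0, 0, 0, 0], [0.05, -0.3, 0, 0, 0, 0, 0], [0.05, -0.3, 0, 0, 0, 0, 0]]'
python3 - <<'E'
from h import *
c=bot.calibration("side");im=bot.grab_frame("side");h=cv2.cvtColor(im,cv2.COLOR_BGR2HSV);H,S,V=[h[...,i].astype(int) for i in range(3)]
m=((H<10)|(H>170))&(S>130)&(V>60);q=np.zeros_like(m);q[235:300,245:320]=m[235:300,245:320]
r=cv2.minAreaRect(rect(blob(q)));print("side red",r,at(c,*r[0],.05))
c=bot.calibration("top");im=bot.grab_frame("top");h=cv2.cvtColor(im,cv2.COLOR_BGR2HSV);H,S,V=[h[...,i].astype(int) for i in range(3)]
m=((H<10)|(H>170))&(S>130)&(V>60);q=np.zeros_like(m);q[200:255,150:215]=m[200:255,150:215]
if q.any(): r=cv2.minAreaRect(rect(blob(q)));print("top red",r,at(c,*r[0],.068))
# did bystanders move?
d=cv2.absdiff(im,cv2.imread("pics/top0.png")).max(2)
for n,(u,v) in dict(cup=(266,125),tumbler=(208,153),jar=(341,122)).items(): print(n,d[v-18:v+18,u-18:u+18].mean())
E
```

```text
clock: 32.5
position: [0.5326, 0.4215, 0.0398]
tool_rot: [3.141, -0.0, 1.755]
force: [-2.4, -1.2, 10.6]
grip_width: 0.0114
finger_force: 60.7
clock: 33.0
position: [0.5323, 0.4213, 0.0389]
tool_rot: [-3.141, 0.0, 1.755]
force: [0.1, 0.5, 0.4]
grip_width: 0.0501
finger_force: 0.0
clock: 33.62
position: [0.5327, 0.4219, 0.1933]
tool_rot: [3.139, -0.002, 1.755]
force: [-0.1, 0.3, -0.2]
grip_width: 0.05
finger_force: 0.0
clock: 34.25
position: [0.5778, 0.1798, 0.1903]
tool_rot: [3.14, 0.002, 1.748]
force: [0.8, 0.4, -0.2]
grip_width: 0.05
finger_force: 0.0
side red ((280.5, 258.5), (25.0, 7.0), 90.0) [0.53327102 0.41647528]
top red ((176.6390380859375, 225.14877319335938), (5.447756290435791, 21.581499099731445), 77.90524291992188) [0.53314009 0.41581908]
cup 14.031635802469136
tumbler 13.532407407407407
jar 34.902006172839506
```

Scaled: -0.03 m / 0.8 = -0.0375.

```bash
python3 nudge.py '[[0.05, 0, 0, -0.0375, 0, 0, 0], [0.05, 0, 0, -0.0375, 0, 0, 0], [0.05, 0, 0, -0.0375, 0, 0, 0]]'; python3 -c "
from workcell import bot
print(bot.job_done())"
```

```text
clock: 34.72
position: [0.5758, 0.1865, 0.2192]
tool_rot: [3.141, -0.0, 1.756]
force: [1.0, 0.5, 0.6]
grip_width: 0.0503
finger_force: 0.0
the job is handed in; nothing more can be done
None
```

I locked the box, stood the key upright on the saucer again and handed the job in at about 35 s of the 72 allowed; `job_done()` returned no verdict. That the bolt is fully out is inferred from the key's turn, the torque rising at the stop and a wrist picture of it under the bridge; the end check on the cup and tumbler showed nothing moved, but the jar's was unclear, probably because the arm was in view.

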